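# Roll a roller through the roll-check track with the push block

## Robot

A 7-joint arm with a two-finger parallel gripper is mounted at the origin on a cart in front of the work surface, level with it; the furniture and walls round the work are solid. World frame = base frame: x ahead of the robot, y to its left, z up, the work surface at z = 0. Lengths are in m, angles in rad, forces in N, time in s.
With the tool pointing down it reaches from about 0.375 to 0.925 m from the base axis. Payload 3.1 kg.
Tool frame: the origin (TCP) lies between the finger pads; the fingertips stand 19 mm ahead of it and the grasp point (between the pads) is the TCP; z points along the fingers, y is the direction in which the jaws open and shut (so a half turn about z gives the same grasp; the last joint's range is limited). The gripper opens to 85 mm and grips with 20 to 120 N. Pads are 22 mm wide; open, the fingers measure 114 mm over their backs; the gripper's body (76 mm by 85 mm) begins 54 mm behind the grasp point. The pads swing forward as they close: fully open they stand 13 mm farther back than shut.
Start: joints at [1.122, 0.383, 0.044, 1.598, -0.018, 1.161, -0.05], TCP at [0.223, -0.61, 0.25] pointing down, gripper open.
Joint ranges: [-2.61, 2.61], [-0.41, 2.15], [-1.48, 1.57], [0, 2.5], [-1.57, 4.71], [0.05, 1.97], [-2.85, 2.85]. Speed limits (rad/s): [2.79, 2.79, 3.14, 3.14, 3.14, 3.14, 3.14].

## Interface

Orientations are given as a unit quaternion [x, y, z, w].
In Python, from bench import move_ptp, movel, move_j, move_gripper, pause, inverse_kinematics, read_camera, camera_params, MotionError, sign_off, look_for, tip_of, read_time_s, read_qpos, read_joint_vel, read_effort, read_eef_pos, read_tcp_rot, read_ft_force, read_ft_torque, read_finger_gap gives the robot as it stands. Calls block until the motion is done:
- move_ptp(position, orientation): joint-space move of the TCP to a pose.
- movel(position, orientation=None, speed=0.15): straight line of the TCP; orientation=None keeps the orientation; speed is the mean speed in m/s.
- move_j(angles): joint-space move.
- move_gripper(opening, effort=None): finger opening in m; effort is the grip in N (None keeps the last); returns when the fingers have stopped.
- pause(seconds).
- inverse_kinematics(position, orientation): joint angles nearest the present ones, or None.
- read_camera(name): name is "scene" or "top" or "wrist"; returns the picture (400x640x3 uint8, red, green, blue); there is no depth.
- camera_params(name): a dict with "K" (3x3 intrinsics, pixels), "dist_coeffs" ([k1, k2, p1, p2, k3] as OpenCV has them; the pictures are not rectified), "camera_from_world" (4x4, takes a point from world to camera coordinates). Camera axes: x right, y down, z forward; pixel columns grow to the right and rows downward; lengths in m; the calibration is good to about 2 mm. A picture is of the moment at which its call begins: read the wrist's pose just before it. camera_params takes no time and is no camera call; for the wrist camera it gives the pose at the moment of the call.
A pose or a line that the arm cannot do raises MotionError and nothing moves.
- sign_off(): hands the job in, once; it reports no verdict.
Trained networks look in the newest picture that a camera, given by its name, has taken for a name from the list of things; names that differ only in an ending like _2 or _b are one class to them, and where a whole thing is asked for, a point or a joint stands for the part that bears it (a point fixed in the world has none). Each returns a list of dicts, best first, with "confidence" (0 to 1); they miss things now and then, are a little off and sometimes report something else, mostly with a low value. They report only what shows in the picture. A call takes as long as a camera call. They do not tell look-alikes from the thing itself.
- look_for(camera, name): "at" ([column, row] in pixels, amid what is visible of it).
- tip_of(camera, name): "at" ([column, row] in pixels: a listed point, or the origin of a listed thing).
Readings, each from a call of its own:
- read_time_s(): time.
- read_qpos(): joint angles.
- read_joint_vel(): joint speeds.
- read_effort(): joint torques, N m.
- read_eef_pos(): TCP position.
- read_tcp_rot(): TCP orientation.
- read_ft_force(): force on the tool from outside, world axes, zero at the start.
- read_ft_torque(): the same for the moment, N m.
- read_finger_gap(): finger opening in m.
Only numpy, scipy, OpenCV 4.12 (cv2) and the standard library are available. Lean on these libraries where they do the work, as an engineer would, in place of code of your own. Each camera call takes 0.05 s, during which the arm holds its last target.

## Task

Lay the longer of the two steel rollers crosswise in the loading groove at the open end of the roll-check track and let go of it. Then take the grey push block and, keeping it close behind the roller, roll the roller gently and slowly along the track until it drops into the nest under the bridge; do not touch the roller with the gripper once it has left the loading groove. Finally stand the push block upright on the counter again, and leave the short roller, the bottle, the jar, the spool and the tape where they are.

Things in the scene. Friction and masses are not known exactly. Their poses are not given: they have to be found in the camera images.
- track: Fixed metal track, 280 x 100 mm. Origin under it at counter height; x = rolling direction (loading groove to nest), y across, z up. Level floor 12 mm above the counter from x = -140 to +115 mm, 70 mm wide between side walls 5 mm thick, tops 22 mm above the counter. Gaps across the floor: loading groove at x = -80 mm, nest at x = +80 mm. Open at its -x end. All heights here are above the counter.
- track_load (a point): Middle of the loading groove (a gap 12 mm wide across the floor, in which a roller sits 1 mm lower than on the floor), at floor height, 12 mm above the counter; axes as the track's. A roller lying in it has its centre 26 mm above the counter.
- track_nest (a point): Middle of the nest (gap 14 mm wide), at floor height, axes as the track's. A roller in it has its centre 25 mm above the counter. A dark bridge spans it: 14 mm long in x, centred here, posts outside the walls at y = +-45 mm, beam 50 to 62 mm above the counter, brass button on it to 66 mm. End stop face 22 mm beyond this point, top 32 mm above the counter.
- roller: The longer steel roller, a plain cylinder of 30 mm diameter and 64 mm length, about 0.22 kg, lying on the counter. Origin at its centre; its y axis is the roller's axis. It rolls freely.
- pusher: Grey push block standing upright on the counter, about 0.18 kg, symmetric. Foot 26 mm (x) by 50 mm (y) by 34 mm high with flat upright faces of slick plastic (friction about 0.15); from it rises a handle 16 mm (x) by 26 mm (y) up to 110 mm above the underside. Origin in the centre of its underside, z up. Either 50 mm wide face (facing +x or -x) may push the roller.
- spare_roller: The shorter steel roller, 30 mm diameter, 40 mm long, lying on the counter; origin at its centre, y is its axis. To be left alone; rolls if bumped.
- needle_bottle: White bottle with a needle tip, 37 mm diameter, 111 mm high; origin in the centre of its underside. To be left alone.
- flux_jar: White jar, 56 mm diameter, 60 mm high; origin in the centre of its underside. To be left alone.
- solder_spool: Spool standing on its flange, 52 mm diameter, 35 mm high; origin in the centre of its underside. To be left alone.
- tape_roll: Roll of dark tape lying flat, 55 mm diameter, 19 mm high; origin in the centre of its underside. To be left alone.
Things that resemble listed ones, but are neither listed nor needed, are in the scene too. Leave any red look-alike of the roller alone.

How it is judged:
On the way, in this order (a step that is already met when the one before it is completed fails the run):
1. the long roller lies crosswise in the loading groove, released and still (x of roller in the frame of track between -0.085 and -0.075 m and y of roller in the frame of track between -0.006 and 0.006 m and z of roller in the frame of track between 0.022 and 0.03 m and angle between the y axis of roller and the y axis of track, either way round below 0.15 rad and contact force between roller and the fingers below 0.1 N and linear speed of roller below 0.02 m/s), for 0.2 s.
2. the roller passes the middle of the track with the held push block close behind it (x of roller in the frame of track between -0.03 and 0.04 m and y of roller in the frame of track between -0.035 and 0.035 m and z of roller in the frame of track below 0.045 m and contact force between pusher and the fingers above 0.5 N and x of pusher in the frame of track below 0.03 m and horizontal distance between pusher and roller below 0.055 m and z of pusher in the frame of track between 0.01 and 0.035 m), for 0.1 s.
At the end, for the whole second after the job is handed in: The long roller lies still in the nest under the bridge (centre within 5 mm of the nest along the track, square to the track within 0.15 rad), and the push block stands upright and still on the counter itself, released, not touching the track (x of roller in the frame of track between 0.075 and 0.085 m and y of roller in the frame of track between -0.006 and 0.006 m and z of roller in the frame of track between 0.021 and 0.03 m and angle between the y axis of roller and the y axis of track, either way round below 0.15 rad and linear speed of each of roller, pusher below 0.02 m/s and height (world z) of pusher between -0.004 and 0.004 m and angle between pusher's own z axis and vertical below 0.06 rad and contact force between pusher and track below 0.1 N).
It fails at once if the gripper or arm touches the roller on the track beyond the loading groove (x of roller in the frame of track between -0.06 and 0.12 m and y of roller in the frame of track between -0.035 and 0.035 m and z of roller in the frame of track below 0.045 m and (contact force between roller and the fingers above 0.3 N or contact force between roller and the arm above 0.3 N)).
It fails at once if the roller runs faster than 0.2 m/s on the track between groove and nest (x of roller in the frame of track between -0.065 and 0.065 m and y of roller in the frame of track between -0.035 and 0.035 m and z of roller in the frame of track below 0.045 m and z of roller in the frame of track below 0.032 m and linear speed of roller above 0.2 m/s).
It fails at once if the short roller, bottle, jar, spool or tape is moved by more than 20 mm (distance of any of spare_roller, needle_bottle, flux_jar, solder_spool, tape_roll from where it was at the start of the episode above 0.02 m).
It also fails if it takes over 72 s, if anything falls off the work surface, if the arm or the gripper's body presses on something with over 40 N, if the wrist force passes 120 N, or if a joint passes its speed limit or range.

## Working session

There is one attempt and no reset: what is moved stays moved. The work goes in short steps, each a Python script; the robot and the scene stay as the last script left them, time stands still between calls to the robot, and variables do not carry over. Pictures are saved under pics/ and viewed, and the job is handed in when it is done.

```bash
ls; mkdir -p pics; cat > h.py <<'E'
from bench import *
import numpy as np, cv2
def save(n,img,s=1.0,crop=None):
    im=img[:,:,::-1]
    if crop: c0,r0,c1,r1=crop; im=im[r0:r1,c0:c1]
    if s!=1: im=cv2.resize(im,None,fx=s,fy=s,interpolation=cv2.INTER_CUBIC)
    cv2.imwrite('pics/'+n,im)
def ray(p,cp):
    K=np.array(cp['K'],float);d=np.array(cp['dist_coeffs'],float);T=np.array(cp['camera_from_world'],float)
    u=cv2.undistortPoints(np.array([[p]],float),K,d)[0,0]
    R=T[:3,:3];o=-R.T@T[:3,3];v=R.T@np.array([u[0],u[1],1.]);return o,v
def onz(p,z,cp):
    o,v=ray(p,cp);return o+v*(z-o[2])/v[2]
def proj(P,cp):
    K=np.array(cp['K'],float);d=np.array(cp['dist_coeffs'],float);T=np.array(cp['camera_from_world'],float)
    return cv2.projectPoints(np.array(P,float).reshape(-1,3),cv2.Rodrigues(T[:3,:3])[0],T[:3,3],K,d)[0].reshape(-1,2)
E
python3 - <<'E'
from h import *
for c in ['scene','top']:
    im=read_camera(c); save(c+'0.png',im,1.25); cp=camera_params(c)
    T=np.array(cp['camera_from_world']);print(c,-T[:3,:3].T@T[:3,3],np.array(cp['K'])[0,0])
    for n in ['roller','spare_roller','pusher','track','needle_bottle','flux_jar','solder_spool','tape_roll']:
        print(c,n,[(np.round(d['at']).tolist(),round(d['confidence'],2)) for d in look_for(c,n)][:5])
    for n in ['roller','pusher','track_load','track_nest','track']:
        print(c,'tip',n,[(np.round(d['at'],1).tolist(),round(d['confidence'],2),onz(d['at'],{'roller':.015,'track_load':.012,'track_nest':.012}.get(n,0),cp).round(3).tolist()) for d in tip_of(c,n)][:5])
print(read_time_s(),read_tcp_rot(),read_eef_pos())
E
```

```text
pics
scene [-0.34035756  0.46190049  0.67191819] 444.36205387637403
scene roller [([345.0, 223.0], 0.75), ([424.0, 196.0], 0.67)]
scene spare_roller [([256.0, 246.0], 0.82)]
scene pusher [([180.0, 258.0], 0.91)]
scene track [([306.0, 197.0], 0.92)]
scene needle_bottle [([386.0, 212.0], 0.72)]
scene flux_jar [([314.0, 238.0], 0.75)]
scene solder_spool [([230.0, 229.0], 0.93)]
scene tape_roll [([414.0, 181.0], 0.69)]
scene tip roller [([341.7, 221.2], 0.67, [0.437, -0.046, 0.015]), ([423.8, 197.7], 0.53, [0.432, -0.308, 0.015])]
scene tip pusher [([183.3, 268.8], 0.75, [0.456, 0.354, 0.0])]
scene tip track_load [([339.7, 191.3], 0.9, [0.569, -0.119, 0.012]), ([284.5, 206.8], 0.65, [0.566, 0.055, 0.012]), ([230.3, 234.5], 0.56, [0.515, 0.224, 0.012])]
scene tip track_nest [([287.3, 206.3], 0.73, [0.565, 0.047, 0.012])]
scene tip track [([313.4, 201.0], 0.68, [0.574, -0.037, 0.0])]
top [0.30988304 0.00199445 1.03747541] 411.60680056460296
top roller [([339.0, 229.0], 0.87), ([437.0, 227.0], 0.71), ([179.0, 220.0], 0.31), ([333.0, 173.0], 0.3)]
top spare_roller [([248.0, 224.0], 0.49), ([
[... 232 characters left out ...]
0.7)]
top tape_roll [([451.0, 196.0], 0.72)]
top tip roller [([439.3, 228.8], 0.73, [0.435, -0.308, 0.015]), ([338.8, 229.3], 0.73, [0.436, -0.054, 0.015])]
top tip pusher [([185.6, 221.7], 0.86, [0.459, 0.338, 0.0]), ([245.0, 228.8], 0.56, [0.44, 0.183, 0.0])]
top tip track_load [([362.8, 172.3], 0.81, [0.583, -0.119, 0.012])]
top tip track_nest [([299.4, 171.3], 0.76, [0.587, 0.045, 0.012]), ([230.8, 194.0], 0.7, [0.528, 0.22, 0.012])]
top tip track [([333.4, 173.1], 0.71, [0.585, -0.043, 0.0]), ([245.8, 228.6], 0.54, [0.44, 0.181, 0.0]), ([366.0, 172.7], 0.26, [0.585, -0.129, 0.0])]
1.4 [ 9.84653358e-01  1.74521529e-01  3.01281898e-05 -1.14908972e-06] [ 0.22342173 -0.61040538  0.25028394]
```

View pics/scene0.png

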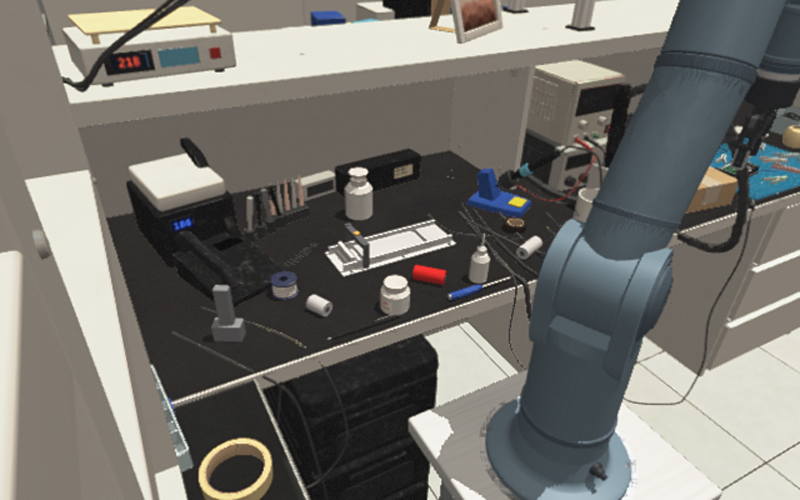

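View pics/top0.png

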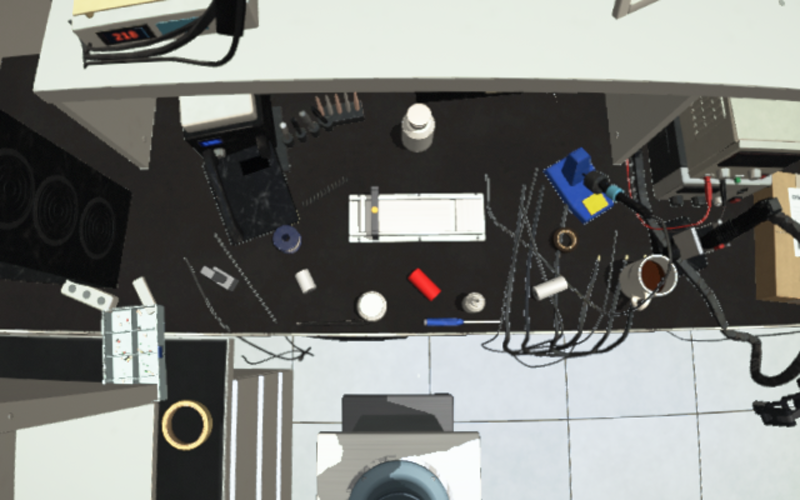

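```bash
python3 - <<'E'
import cv2
im=cv2.imread('pics/top0.png'); c=im[170:330,190:590]
cv2.imwrite('pics/topcrop.png',cv2.resize(c,None,fx=2,fy=2,interpolation=cv2.INTER_CUBIC))
E
```

```text
(no output)
```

View pics/topcrop.png

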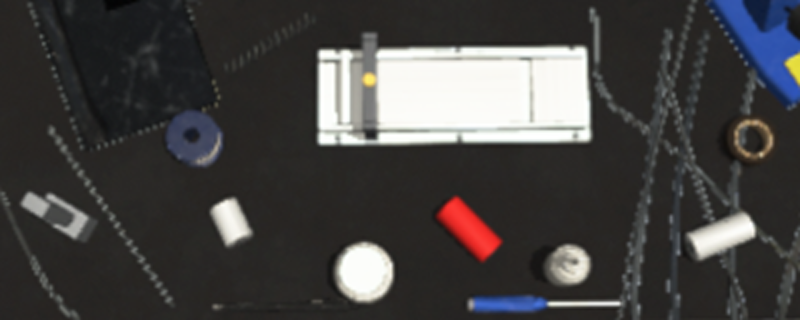

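The roller candidates, in top-picture pixels, are:
- (339,229): red look-alike, to be left alone.
- (439,229): longer steel roller, my choice.
- (245,224): short steel roller.

The mug and boxes at the right are clutter. The track's +x points to world +y, since the bridge is on the left in the image. Next I go above the long roller and look closely with the wrist camera.

```bash
cat >> h.py <<'E'
def q(a): return [np.cos(a/2),np.sin(a/2),0,0]
E
python3 - <<'E'
from h import *
from math import radians as r
for a in (104,-76):
    print(a,inverse_kinematics([0.433,-0.308,0.24],q(r(a))))
for a in (0,180): print(a,inverse_kinematics([0.58,-0.119,0.1],q(r(a))))
for a in (0,180,90,-90): print(a,inverse_kinematics([0.457,0.34,0.1],q(r(a))))
a=104 if inverse_kinematics([0.433,-0.308,0.24],q(r(104))) is not None else -76
qs=[(abs(np.array(inverse_kinematics([0.433,-0.308,0.24],q(r(a))))-read_qpos()).max(),a) for a in (104,-76) if inverse_kinematics([0.433,-0.308,0.24],q(r(a))) is not None]
a=min(qs)[1]; print('use',a)
t=read_time_s();move_ptp([0.433,-0.308,0.22],q(r(a)));print(read_time_s()-t)
im=read_camera('wrist');cp=camera_params('wrist');save('w1.png',im)
T=np.array(cp['camera_from_world']);print(-T[:3,:3].T@T[:3,3],read_eef_pos(),np.array(cp['K'])[0,0])
for n in ['roller','track_load']:
    print(n,[(d['at'],round(d['confidence'],2),onz(d['at'],.015,cp).round(4)) for d in tip_of('wrist',n)])
E
```

```text
104 [ 0.86750824  0.19271002 -0.36202024  1.87801893  0.07680769  1.08429731
  0.72001387]
-76 [ 0.5059706   0.17014045  0.03815552  1.89504001 -0.00733709  1.0765449
 -2.35019027]
0 [ 0.35667323  0.46685942 -0.27271885  1.84085281  0.16131534  0.85532141
 -1.5652169 ]
180 [ 0.60978257  0.52482718 -0.58972096  1.82831803  0.36427841  0.89808812
  1.42241297]
0 [ 0.02649934  0.60707066 -0.92141927  1.87262203  0.58791831  0.96001207
 -2.73409495]
180 [-0.00425419  0.58632086 -0.87784973  1.87384559  0.55308122  0.94476432
  0.43244832]
90 [-0.09105788  0.53843193 -0.75999151  1.87745488  0.46380654  0.91029187
 -1.07321245]
-90 [ 0.22218576  0.83305473 -1.24859993  1.86560807  0.88402221  1.13774238
  1.78062633]
use 104
1.3833000000000002
[ 0.41556524 -0.24376093  0.34359701] [ 0.43219287 -0.3100978   0.22013593] 348.42494314543416
roller [([319.6, 169.1], 0.87, array([ 0.4315, -0.3086,  0.015 ]))]
track_load [([533.9, 10.7], 0.75, array([ 0.5838, -0.1211,  0.015 ]))]
```

View pics/w1.png

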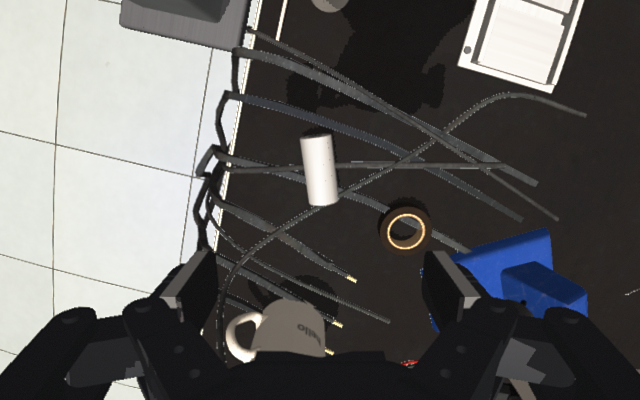

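```bash
cat > fit.py <<'E'
from h import *
from scipy.optimize import least_squares
def cyl(x,y,th,z=.015,L=.064,r=.015,n=40):
    a=np.linspace(0,2*np.pi,n,endpoint=False);ax=np.array([np.cos(th),np.sin(th),0]);p=np.array([-np.sin(th),np.cos(th),0])
    return np.concatenate([np.array([x,y,z])+s*L/2*ax+r*np.cos(a)[:,None]*p+r*np.sin(a)[:,None]*np.array([0,0,1]) for s in(-1,1)])
def hullrect(P):
    h=cv2.convexHull(P.astype(np.float32)); return h
def desc(h):
    m=cv2.moments(h);c=np.array([m['m10'],m['m01']])/m['m00']
    ang=.5*np.arctan2(2*m['mu11'],m['mu20']-m['mu02']);return c,ang,m['m00']
def fitroller(im,cp,px,x0,z=.015,lo=120,win=60):
    g=im.astype(int);hsv=cv2.cvtColor(im,cv2.COLOR_RGB2HSV)
    mask=((hsv[:,:,2]>lo)&(hsv[:,:,1]<60)).astype(np.uint8)
    n,lab,st,ce=cv2.connectedComponentsWithStats(mask)
    i=lab[int(px[1]),int(px[0])]; m=(lab==i).astype(np.uint8); m=cv2.morphologyEx(m,cv2.MORPH_OPEN,np.ones((3,3)))
    c=cv2.findContours(m,cv2.RETR_EXTERNAL,cv2.CHAIN_APPROX_NONE)[0];c=max(c,key=cv2.contourArea)
    hc=cv2.convexHull(c);C,A,S=desc(hc)
    def f(v):
        c,a,s=desc(hullrect(proj(cyl(*v,z=z),cp)));d=a-A;d=(d+np.pi/2)%np.pi-np.pi/2
        return [c[0]-C[0],c[1]-C[1],60*d]
    r=least_squares(f,x0);s=desc(hullrect(proj(cyl(*r.x,z=z),cp)))[2]
    return r.x,S/s,C
E
python3 - <<'E'
from fit import *
im=read_camera('wrist');cp=camera_params('wrist')
v,ra,C=fitroller(im,cp,(320,169),[.4315,-.3086,np.radians(104)]);print(v,np.degrees(v[2]),ra,C)
ct=camera_params('top');it=read_camera('top')
v2,ra2,C2=fitroller(it,ct,(439,229),[.4315,-.3086,np.radians(104)]);print(v2,np.degrees(v2[2]),ra2,C2)
save('w1c.png',im,5,(280,110,360,220))
E
```

```text
[ 0.43170152 -0.30888704  1.81514425] 104.00010479473679 0.9222080128586169 [319.13334981 170.43085413]
[ 0.43172851 -0.31127975  1.9987988 ] 114.52273508353065 0.8227680716101751 [440.65131983 229.58809085]
```

View pics/w1c.png

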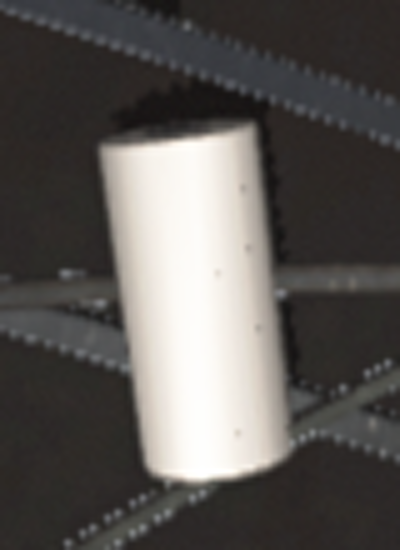

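```bash
sed -i "s/least_squares(f,x0)/least_squares(f,x0,diff_step=3e-3)/; s/lo=120/lo=90/" fit.py
python3 - <<'E'
from fit import *
im=read_camera('wrist');cp=camera_params('wrist')
v,ra,C=fitroller(im,cp,(320,169),[.4315,-.3086,np.radians(107)]);print(v,np.degrees(v[2]),ra,C)
h=cv2.convexHull(proj(cyl(*v),cp).astype(np.float32)).astype(np.int32)
o=im.copy();cv2.polylines(o,[h],True,(255,0,0));save('w1d.png',o,5,(280,110,360,220))
# track outline
mask=((o.min(2)>150)).astype(np.uint8)
it=read_camera('top');save('trk.png',it,5,(270,145,400,200))
E
```

```text
[ 0.43147241 -0.30926069  1.93229084] 110.71211001210523 0.9720110513731444 [318.68560695 171.06480394]
```

View pics/w1d.png

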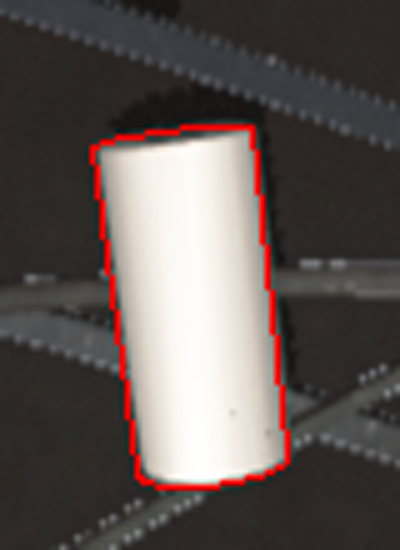

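View pics/trk.png

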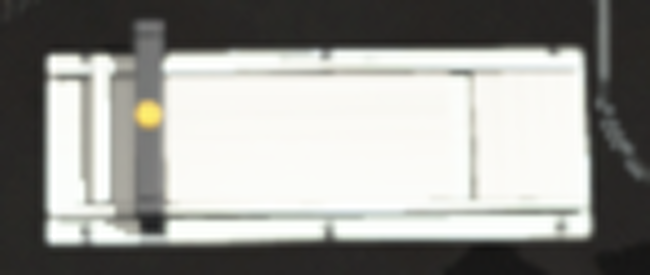

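The fitted outline matches a 64 mm cylinder, so this is the long steel roller, at (0.4315, -0.3093) with its axis at 110.7°. Now I grasp it.

```bash
python3 - <<'E'
from h import *
a=np.radians(110.7); t=read_time_s()
move_gripper(0.055,40)
move_ptp([.4315,-.3093,.10],q(a));print(read_eef_pos())
movel([.4315,-.3093,.023],q(a),speed=.12);print(read_eef_pos(),read_ft_force())
move_gripper(0.0,40);print(read_finger_gap(),read_ft_force())
movel([.4315,-.3093,.12],q(a),speed=.2);print(read_finger_gap(),read_eef_pos(),read_time_s()-t,read_time_s())
im=read_camera('wrist');save('w2.png',im)
E
```

```text
[ 0.43197256 -0.30938089  0.100295  ]
[ 0.43246708 -0.30982815  0.02390879] [0.74150922 0.45957698 0.19337172]
0.028515200230111303 [-0.30794731  0.6782403   6.01008018]
0.028346604738603023 [ 0.43023476 -0.30870788  0.11880715] 2.7249999999999996 5.8583
```

View pics/w2.png

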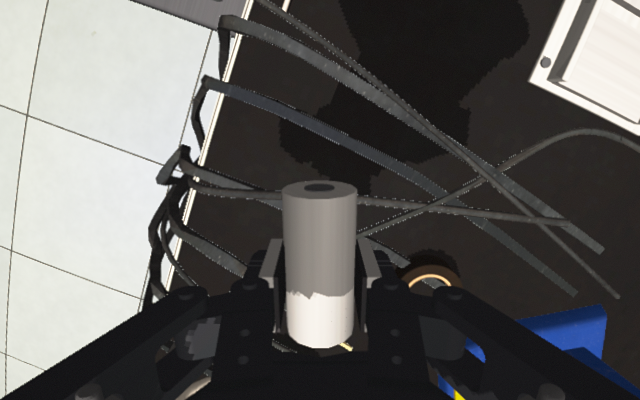

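Gripped and lifted: the gap is 28 mm and the roller sits square between the pads at about pixel (320,260). Now the track pose from the top view.

```bash
cat > trk.py <<'E'
from h import *
from scipy.optimize import least_squares
def model(x,y,th,P):
    c,s=np.cos(th),np.sin(th);P=np.array(P,float)
    return np.stack([x+c*P[:,0]-s*P[:,1],y+s*P[:,0]+c*P[:,1],P[:,2]],1)
def fittrk(obs,x0=(.585,-.037,np.pi/2)):
    # obs: list of (cp, local pts, pixels)
    def f(v): return np.concatenate([(proj(model(*v,P),cp)-np.array(px)).ravel() for cp,P,px in obs])
    r=least_squares(f,x0,diff_step=1e-4,loss='soft_l1');return r.x,r.fun
E
python3 - <<'E'
from trk import *
cp=camera_params('top')
# local: x=+140 left; y=+50 -> world -x (lower). bottom corners
px=[[279.4,155.4],[279.4,193.4],[386.6,155],[388.4,192.2]]
for w in (.05,.04):
  for z in (.022,.012,0.0):
    P=[[.14,-w,z],[.14,w,z],[-.14,-w,z],[-.14,w,z]]
    v,f=fittrk([(cp,P,px)]);print(w,z,v,np.degrees(v[2]),f.round(1))
E
python3 - <<'E'
from h import *
move_ptp([.50,-.12,.17],q(np.pi));print(read_eef_pos(),read_qpos().round(2))
im=read_camera('wrist');cp=camera_params('wrist');np.savez('w3.npz',im=im,**{k:np.array(v) for k,v in cp.items()})
save('w3.png',im,1.25)
for n in ['track_load','track_nest','track']:
    print(n,[(d['at'],round(d['confidence'],2),onz(d['at'],.012 if '_' in n else 0,cp).round(4)) for d in tip_of('wrist',n)])
print(read_time_s())
E
```

```text
0.05 0.022 [ 0.57712246 -0.04281839  1.57358279] 90.15965230091378 [-0.6  0.  -1.   0.   0.8 -0.4  0.7  0.3]
0.05 0.012 [ 0.57969006 -0.04326735  1.57379988] 90.1720908440361 [-0.1  0.2 -0.4 -0.2  0.3 -0.2  0.2  0.1]
0.05 0.0 [ 0.58276267 -0.04381858  1.57370569] 90.16669445115683 [ 0.6  0.5  0.2 -0.4 -0.3  0.  -0.4 -0.1]
0.04 0.022 [ 0.57686589 -0.04288622  1.58503946] 90.81607154655804 [-0.8  4.5 -0.7 -3.1  0.8  2.8  0.7 -4.1]
0.04 0.012 [ 0.57812785 -0.04329116  1.58356395] 90.7315307459845 [-0.2  5.  -0.2 -2.9  0.3  3.5  0.2 -3.6]
0.04 0.0 [ 0.57912514 -0.0437592   1.58062046] 90.56288134674176 [ 0.4  5.8  0.3 -2.4 -0.2  4.7 -0.5 -2.8]
[ 0.49860343 -0.12143722  0.16848618] [ 0.77  0.3  -0.69  1.97  0.23  0.96  1.53]
track_load []
track_nest [([498.6, 275.7], 0.73, array([0.5854, 0.0403, 0.012 ]))]
track [([411.6, 269.4], 0.86, array([ 0.5835, -0.038 ,  0.    ]))]
6.95
```

View pics/w3.png

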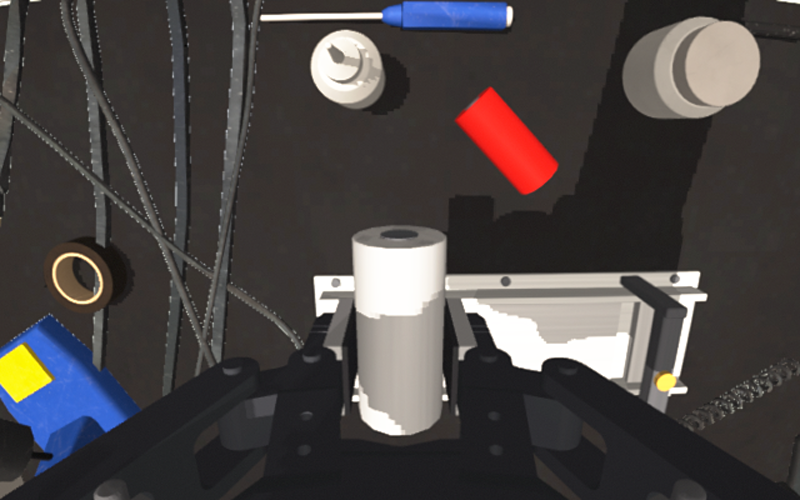

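```bash
python3 - <<'E'
from h import *
im=np.load('w3.npz')['im']
save('w3a.png',im,6,(245,210,345,300));save('w3b.png',im,6,(480,205,580,300))
E
```

```text
(no output)
```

View pics/w3a.png

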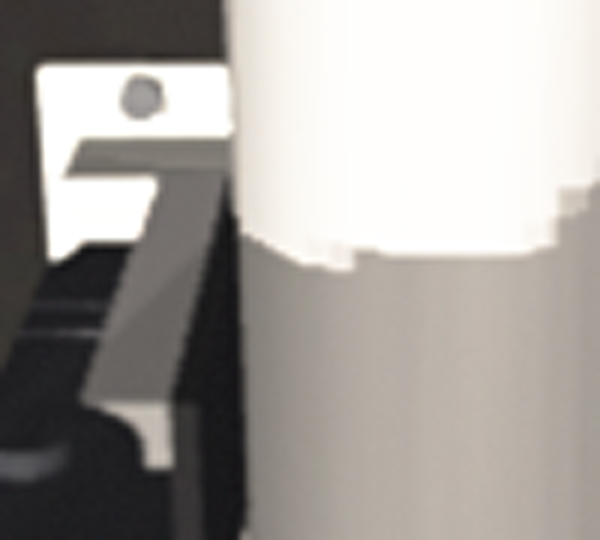

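View pics/w3b.png

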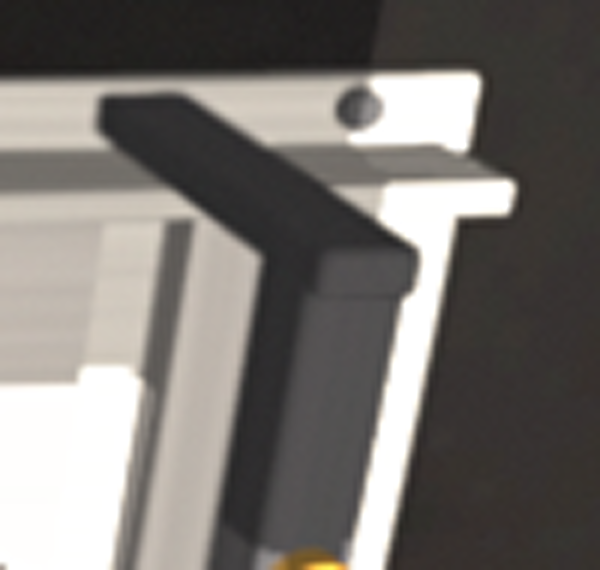

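```bash
python3 - <<'E'
from trk import *
d=np.load('w3.npz');cw={k:d[k] for k in('K','dist_coeffs','camera_from_world')};ct=camera_params('top')
for h in (.003,.006,.01):
    A=(cw,[[-.14,.04,.022],[.14,.04,.022],[.14,.035,.022],[-.14,.05,h],[.14,.05,h]],[[255.8,239.5],[565.8,235],[565.3,240.7],[251.3,220.8],[560,217.5]])
    w=.05;B=(ct,[[.14,-w,h],[.14,w,h],[-.14,-w,h],[-.14,w,h]],[[279.4,155.4],[279.4,193.4],[386.6,155],[388.4,192.2]])
    for n,o in(('w',[A]),('t',[B]),('wt',[A,B])):
        v,f=fittrk(o);print(h,n,v[:2].round(4),np.degrees(v[2]).round(2),f.round(1))
        c,s=np.cos(v[2]),np.sin(v[2]);print('   load',v[0]-.08*c,v[1]-.08*s)
E
python3 - <<'E'
from fit import *
# roller in gripper from wrist: silhouette edges
d=np.load('w3.npz');cw={k:d[k] for k in('K','dist_coeffs','camera_from_world')}
im=d['im'];save('w3c.png',im,3,(250,170,400,360))
T=np.linalg.inv(cw['camera_from_world']);print(T[:3,3],T[:3,2])
for dz in (0,.005,.009,.012): 
  for dx in(0,):
    h=proj(cyl(.4986+dx,-.1214,np.pi,z=.1685-dz),cw);print(dz,h.min(0),h.max(0))
E
```

```text
0.003 w [ 0.5829 -0.0442] 90.14 [-8.3  0.1  5.2  0.4  4.6  0.  -0.3 -0.1 -0.6 -0. ]
   load 0.5831354663799778 -0.12417994320499032
0.003 t [ 0.582  -0.0437] 90.17 [ 0.4  0.4  0.1 -0.3 -0.2 -0.  -0.3 -0. ]
   load 0.5822319211430748 -0.12368281772139347
0.003 wt [ 0.5829 -0.0441] 90.14 [-8.2  0.   5.3  0.3  4.7 -0.1 -0.2 -0.2 -0.5 -0.1  0.6  0.1  0.2 -0.7
 -0.  -0.3 -0.1 -0.3]
   load 0.5830604154743805 -0.1240760061321902
0.006 w [ 0.5826 -0.0455] 90.1 [-9.9 -0.4  3.9  0.1  3.3 -0.3 -2.5  0.6  0.2  0.8]
   load 0.5826901175163104 -0.12550322512425882
0.006 t [ 0.5812 -0.0435] 90.17 [ 0.3  0.4 -0.1 -0.3 -0.  -0.1 -0.1  0. ]
   load 0.5814674813026157 -0.12354508466154163
0.006 wt [ 0.5825 -0.0447] 90.1 [-9.  -0.5  4.7  0.   4.1 -0.4 -1.6  0.5  1.   0.6  0.7 -0.2  0.3 -0.8
  0.4 -0.5  0.3 -0.4]
   load 0.582596632383559 -0.12472970755858272
0.01 w [ 0.5822 -0.0477] 90.03 [-12.5  -1.    1.6  -0.    1.1  -0.4  -5.9   1.6   0.9   2.1]
   load 0.582219087101217 -0.12774558377228093
0.01 t [ 0.5802 -0.0434] 90.17 [ 0.1  0.3 -0.3 -0.2  0.2 -0.2  0.1  0.1]
   load 0.5804442287873156 -0.12335959516385975
0.01 wt [ 0.5819 -0.0449] 89.99 [-9.2 -1.4  4.7 -0.3  4.  -0.7 -2.7  1.2  3.8  1.8  0.7 -0.5  0.2 -1.
  0.8 -0.6  0.6 -0.4]
   load 0.5819227812269853 -0.1249226803052307
[ 0.42966365 -0.12282102  0.29222794] [ 0.26993165 -0.00228926 -0.96287676]
0 [283.77269961 191.185913  ] [365.0725554  371.17817635]
0.005 [285.09213707 188.16534576] [363.42748003 362.00892391]
0.009 [286.08083249 185.88663947] [362.19470449 355.08429487]
0.012 [286.78655819 184.25199796] [361.31472081 350.11399674]
```

View pics/w3c.png

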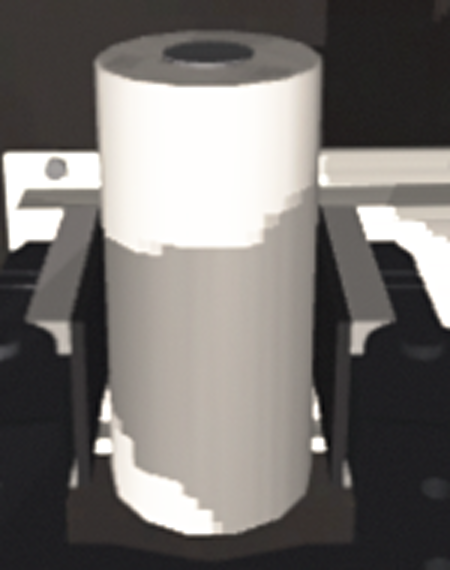

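```bash
python3 - <<'E'
from fit import *
import trk
print(read_eef_pos(),read_tcp_rot(),read_joint_vel().round(4),read_time_s())
im=read_camera('wrist');cw=camera_params('wrist')
e=read_eef_pos();print(e,np.linalg.inv(np.array(cw['camera_from_world']))[:3,3])
save('w4c.png',im,4,(260,170,400,320))
# roller model fit using obs box (edges) from previous picture if same
from scipy.optimize import least_squares
d=np.load('w3.npz');cold={k:d[k] for k in('K','dist_coeffs','camera_from_world')};print(np.linalg.inv(cold['camera_from_world'])[:3,3])
def f(v):
    h=proj(cyl(v[0],v[1],np.pi,z=v[2]),cold);return np.r_[h.min(0)-[281.7,180],h.max(0)-[357.3,347.7]]
r=least_squares(f,[.4986,-.1214,.158],diff_step=1e-4);print(r.x,r.fun)
ct=camera_params('top')
print('beam',onz([299.9,170],.062,ct),'button',onz([299.6,167.8],.066,ct),'button w',onz([665/1.25,382/1.25],.066,cold))
print('groove',onz([364.4,172],.012,ct),onz([364.4,172],.0,ct))
v=(.5828,-.0440,np.radians(90.15))
P=trk.model(*v,[[-.086,0,.012],[-.074,0,.012],[-.086,0,0],[.08,0,.066],[.073,0,.062],[.087,0,.062],[.102,0,.032]]);print(proj(P,ct))
E
```

```text
[ 0.49896579 -0.12233572  0.16905168] [ 2.40439460e-03  9.99996643e-01 -1.17321122e-04 -9.58784838e-04] [-0.004  -0.0051 -0.0136 -0.0041 -0.0041 -0.0001  0.0028] 6.95
[ 0.4992316  -0.12194718  0.16930503] [ 0.43019243 -0.12245714  0.29291577]
[ 0.42966365 -0.12282102  0.29222794]
[ 0.49635196 -0.12319751  0.15772626] [ 0.05087483 -0.02526242 -0.05084349  0.02450378]
beam [0.57655093 0.04129282 0.062     ] button [0.58103094 0.04187939 0.066     ] button w [0.58222461 0.04032833 0.066     ]
groove [ 0.58397048 -0.12293094  0.012     ] [ 0.58717782 -0.1243928   0.        ]
[[367.14515386 172.34336957]
 [362.50319925 172.37467277]
 [366.59280703 173.5322695 ]
 [302.00475434 167.16897532]
 [304.91141925 167.58412197]
 [299.2112509  167.63562626]
 [293.76781757 170.88918041]]
```

View pics/w4c.png

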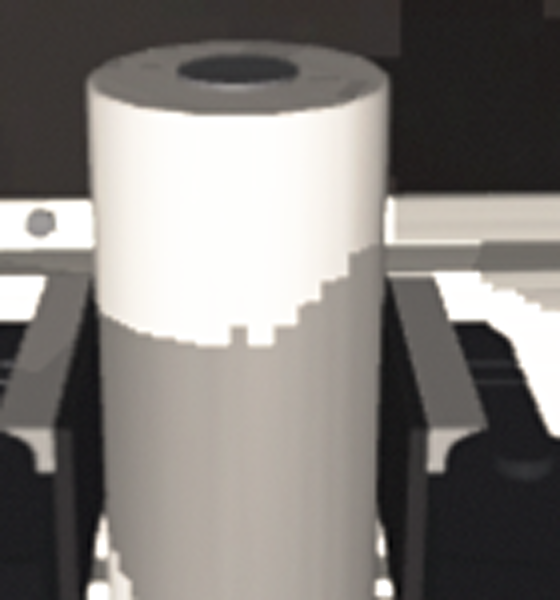

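```bash
python3 - <<'E'
from trk import *
d=np.load('w3.npz');cw={k:d[k] for k in('K','dist_coeffs','camera_from_world')};ct=camera_params('top')
it=read_camera('top')
def seg(a,b): return np.linspace(a,b,12)
def draw(im,cp,v,s,crop,name):
    c0,r0,c1,r1=crop
    o=cv2.resize(im[r0:r1,c0:c1],None,fx=s,fy=s,interpolation=cv2.INTER_CUBIC)
    L=[]
    for y in(.035,.04,-.035,-.04): L.append((seg([-.14,y,.022],[.115,y,.022]),(255,0,0)))
    for x in(-.14,-.086,-.074,.073,.087): L.append((seg([x,-.035,.012],[x,.035,.012]),(0,200,0)))
    for x in(.102,): L.append((seg([x,-.035,.032],[x,.035,.032]),(255,0,255)))
    for x in(.073,.087): L.append((seg([x,-.045,.062],[x,.045,.062]),(0,100,255)))
    for P,c in L:
        p=(proj(model(*v,P),cp)-[c0,r0]+.5)*s
        cv2.polylines(o,[p.astype(np.int32)],False,c)
    return o
for nm,y in(('A',-.0395),('B',-.044)):
    v=(.5828,y,np.radians(90.15))
    o=np.vstack([cv2.resize(draw(it,ct,v,6,(275,148,393,198),''),(708,300)),cv2.resize(draw(d['im'],cw,v,4,(400,200,580,320),''),(708,300*0+472))])
    save('ov%s.png'%nm,cv2.resize(o,None,fx=.77,fy=.77))
print(onz([255.8,239.5],.022,cw),onz([565.8,235],.022,cw),onz([251.3,220.8],.003,cw),onz([560,217.5],.003,cw))
E
```

```text
[ 0.54318464 -0.17724432  0.022     ] [0.54210613 0.09065942 0.022     ] [ 0.53335269 -0.18403073  0.003     ] [0.53263674 0.09630199 0.003     ]
```

View pics/ovA.png

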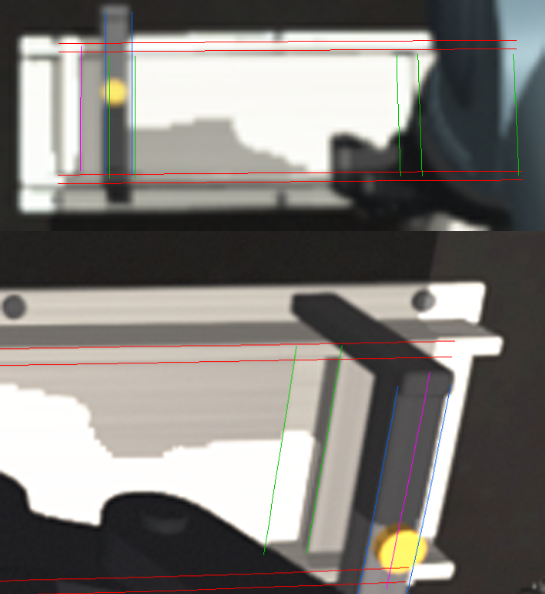

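View pics/ovB.png

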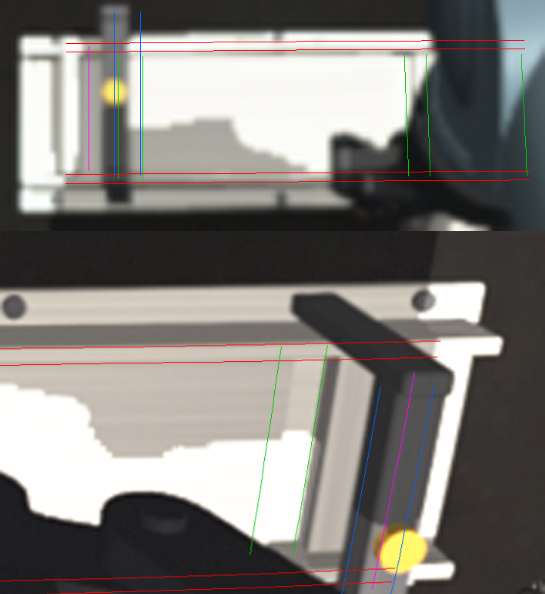

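Hypothesis A, with the track origin at (0.583, -0.039), matches the nest gap, bridge and button in both cameras. The baseplate is simply offset, so its corners were misleading. I move over the groove and check just above it.

```bash
python3 - <<'E'
from h import *
a=np.pi+.003
move_ptp([.5846,-.1187,.10],q(a))
movel([.5846,-.1187,.053],q(a),speed=.1);pause(.3)
print(read_eef_pos(),read_finger_gap(),read_ft_force())
im=read_camera('wrist');cp=camera_params('wrist');np.savez('w5.npz',im=im,**{k:np.array(v) for k,v in cp.items()})
print(read_time_s());save('w5.png',im,1.25);save('w5c.png',im,3,(220,160,430,350))
E
```

```text
[ 0.58515008 -0.11873103  0.05363842] 0.028524070559931544 [ 0.16765912  0.55539507 -2.94261631]
8.5333
```

View pics/w5c.png

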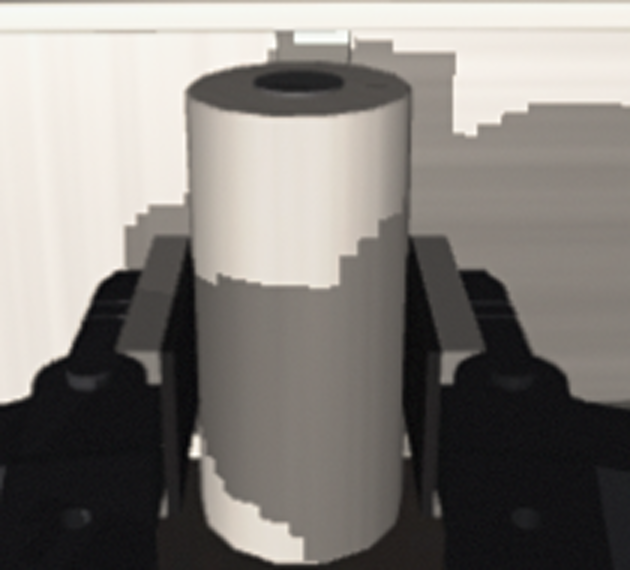

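View pics/w5.png

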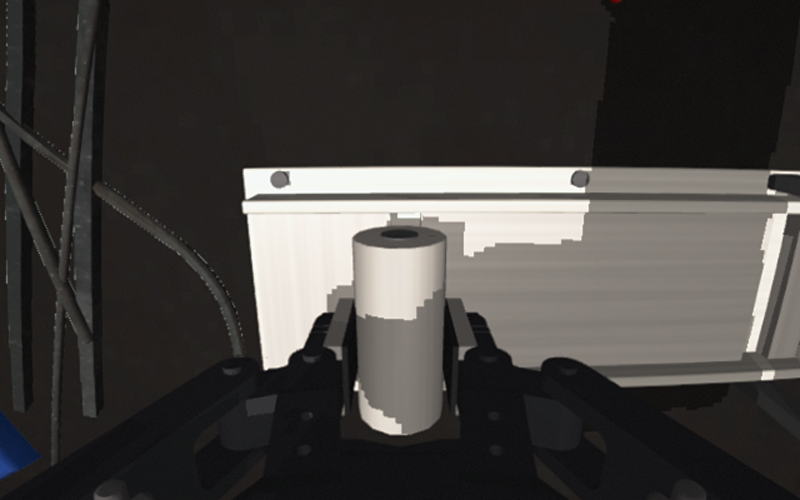

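```bash
python3 - <<'E'
from trk import *
from fit import cyl
d=np.load('w5.npz');cw={k:d[k] for k in('K','dist_coeffs','camera_from_world')};im=d['im']
def seg(a,b): return np.linspace(a,b,12)
v=(.5828,-.0392,np.radians(90.2))
c0,r0,c1,r1=190,140,430,350;s=3.3
o=cv2.resize(im[r0:r1,c0:c1],None,fx=s,fy=s,interpolation=cv2.INTER_CUBIC)
L=[]
for y in(.035,.04): L.append((seg([-.14,y,.022],[.115,y,.022]),(255,0,0)))
L.append((seg([-.14,.035,.012],[.115,.035,.012]),(255,128,0)))
for x in(-.14,-.086,-.074,.073,.087): L.append((seg([x,-.035,.012],[x,.035,.012]),(0,200,0)))
for P,c in L:
    p=(proj(model(*v,P),cw)-[c0,r0]+.5)*s;cv2.polylines(o,[p.astype(np.int32)],False,c)
def f(u):
    h=proj(cyl(u[0],u[1],np.pi,z=u[2]),cw);return np.r_[h.min(0)-[187/3+220,62/3+160],h.max(0)-[411/3+220,563/3+160]]
r=least_squares(f,[.583,-.119,.043],diff_step=1e-4);print(r.x,r.fun)
h=cv2.convexHull(((proj(cyl(r.x[0],r.x[1],np.pi,z=r.x[2]),cw)-[c0,r0]+.5)*s).astype(np.float32)).astype(np.int32);cv2.polylines(o,[h],True,(0,0,255))
save('ov5.png',o)
save('w5g.png',im,8,(290,160,380,200))
E
```

```text
[ 0.58352043 -0.11974558  0.0420522 ] [-0.2181689   0.10836581  0.21817585 -0.10533303]
```

View pics/ov5.png

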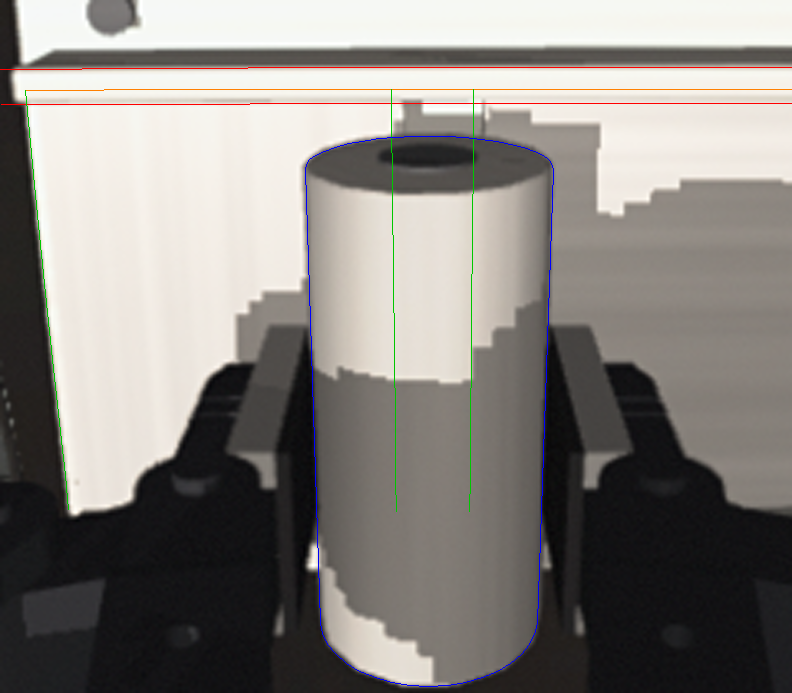

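View pics/w5g.png

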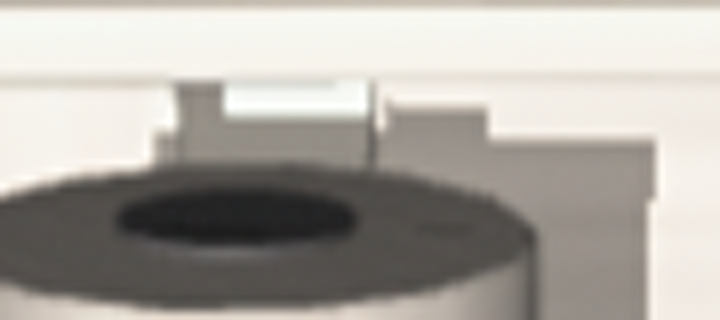

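```bash
python3 - <<'E'
from h import *
a=np.pi+.003
movel([.5841,-.1167,.048],q(a),speed=.05);f0=read_ft_force()
for z in (.042,.040,.0385,.037,.036,.035):
    movel([.5841,-.1167,z],q(a),speed=.03);f=read_ft_force();print(z,read_eef_pos().round(4),(f-f0).round(2))
    if f[2]-f0[2]>2.0: break
im=read_camera('wrist');save('w6.png',im,3,(220,160,430,350));print(read_time_s())
E
```

```text
0.042 [ 0.5837 -0.1168  0.0416] [0.37 0.07 0.56]
0.04 [ 0.584  -0.1167  0.0399] [ 0.78  0.21 -1.15]
0.0385 [ 0.584  -0.1167  0.0384] [ 0.25 -0.41 -0.51]
0.037 [ 0.584  -0.1167  0.0369] [ 0.12 -0.23 -0.65]
0.036 [ 0.584  -0.1167  0.0359] [-0.12 -0.74 -0.77]
0.035 [ 0.5843 -0.1167  0.0351] [ 0.27 -0.48  0.43]
10.4417
```

View pics/w6.png

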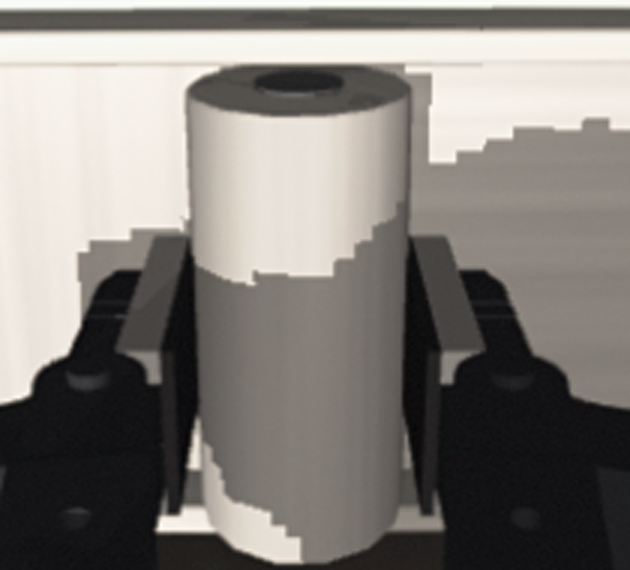

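```bash
python3 - <<'E'
from h import *
a=np.pi+.003
f0=read_ft_force()
for z in (.0343,.0336):
    movel([.5841,-.1167,z],q(a),speed=.03);f=read_ft_force();print(z,read_eef_pos().round(4),(f-f0).round(2))
    if f[2]-f0[2]>1.5: break
move_gripper(.046,40);pause(.2);print(read_finger_gap(),read_ft_force()-f0)
im=read_camera('wrist');save('w7a.png',im,3,(220,160,430,350))
movel([.5841,-.1167,.10],q(a),speed=.12)
im=read_camera('wrist');cp=camera_params('wrist');np.savez('w7.npz',im=im,**{k:np.array(v) for k,v in cp.items()})
save('w7.png',im,1.25);print(read_time_s())
E
```

```text
0.0343 [ 0.5844 -0.1167  0.0349] [-1.31 -0.25  4.65]
0.04627189277921127 [-1.48315463  0.26128054  3.35786108]
12.0
```

View pics/w7.png

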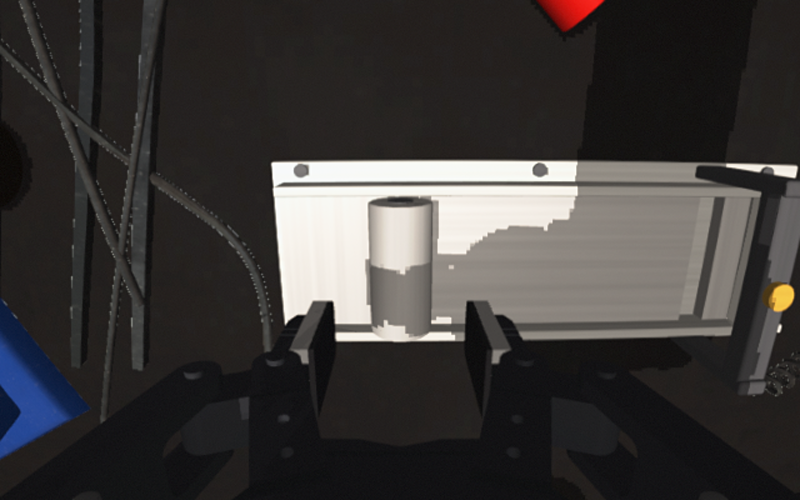

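```bash
python3 - <<'E'
from trk import *
from fit import cyl
d=np.load('w7.npz');cw={k:d[k] for k in('K','dist_coeffs','camera_from_world')};im=d['im']
v=(.5828,-.0375,np.radians(90.2));c0,r0,c1,r1=210,130,360,285;s=4
def seg(a,b): return np.linspace(a,b,12)
o=cv2.resize(im[r0:r1,c0:c1],None,fx=s,fy=s,interpolation=cv2.INTER_CUBIC)
for y in(.035,-.035):
    p=(proj(model(*v,seg([-.14,y,.022],[.115,y,.022])),cw)-[c0,r0]+.5)*s;cv2.polylines(o,[p.astype(np.int32)],False,(255,0,0))
p=(proj(model(*v,seg([-.14,-.035,.012],[-.14,.035,.012])),cw)-[c0,r0]+.5)*s;cv2.polylines(o,[p.astype(np.int32)],False,(0,200,0))
C=model(*v,[[-.08,0,.026]])[0]
h=cv2.convexHull(((proj(cyl(C[0],C[1],.0035,z=.026),cw)-[c0,r0]+.5)*s).astype(np.float32)).astype(np.int32);cv2.polylines(o,[h],True,(0,0,255))
save('ov7.png',o)
E
```

```text
(no output)
```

View pics/ov7.png

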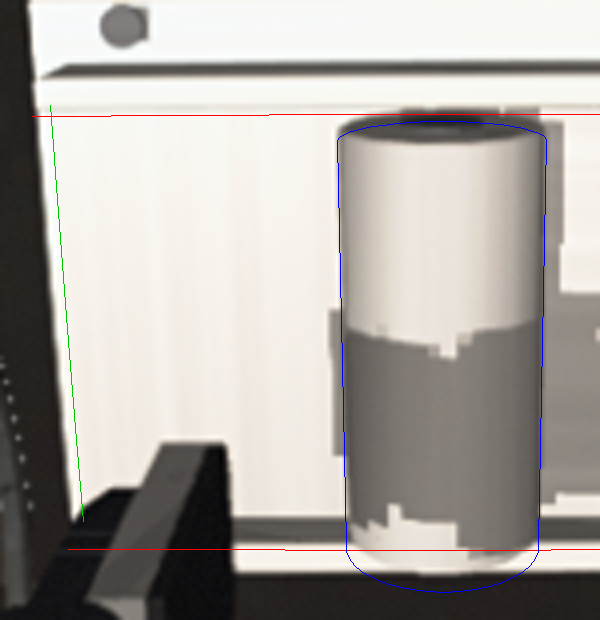

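The overlay shows the roller seated in the groove (columns match), square and between the walls. Next is the push block.

```bash
python3 - <<'E'
from h import *
movel([.54,-.10,.17],q(np.pi),speed=.25)
for a in (180,150,120,90): print(a,np.round(inverse_kinematics([.45,.30,.24],q(np.radians(a))),2))
move_ptp([.45,.30,.24],q(np.radians(120)));pause(.2)
print(read_eef_pos())
im=read_camera('wrist');cp=camera_params('wrist');np.savez('w8.npz',im=im,**{k:np.array(v) for k,v in cp.items()})
for n in ['pusher']:
    print(n,[(d['at'],round(d['confidence'],2),onz(d['at'],0,cp).round(4)) for d in tip_of('wrist',n)],[(d['at'],round(d['confidence'],2)) for d in look_for('wrist',n)])
it=read_camera('top');print([(d['at'],round(d['confidence'],2),onz(d['at'],.026,camera_params('top')).round(4)) for d in tip_of('top','roller')])
save('w8.png',im,1.25);save('t8.png',it,5,(270,145,400,240));print(read_time_s())
E
```

```text
180 [ 0.22  0.36 -1.05  1.83  0.34  1.14  0.63]
150 [ 0.13  0.32 -0.92  1.84  0.28  1.13  0.16]
120 [ 0.06  0.29 -0.83  1.84  0.23  1.12 -0.33]
90 [ 0.    0.27 -0.76  1.84  0.21  1.11 -0.83]
[0.45072179 0.29885339 0.23962748]
pusher [([351.3, 118.5], 0.78, array([0.4545, 0.3562, 0.    ]))] [([355.3, 121.3], 0.64)]
[([359.7, 168.7], 0.77, array([ 0.589 , -0.1095,  0.026 ])), ([338.5, 230.0], 0.66, array([ 0.4325, -0.0529,  0.026 ]))]
14.5083
```

View pics/w8.png

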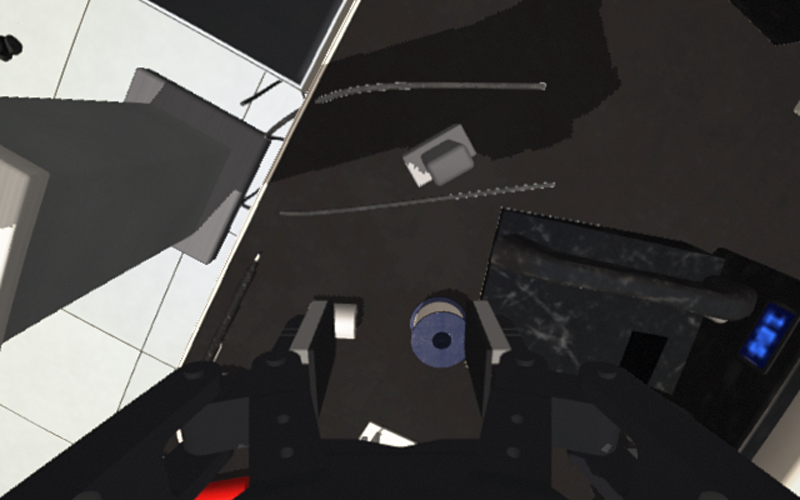

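View pics/t8.png

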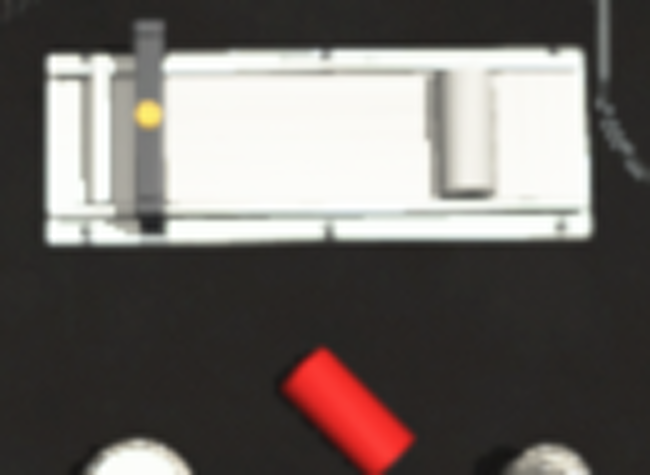

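```bash
python3 - <<'E'
from h import *
im=np.load('w8.npz')['im'];save('w8c.png',im,8,(310,85,400,160))
E
```

```text
(no output)
```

View pics/w8c.png

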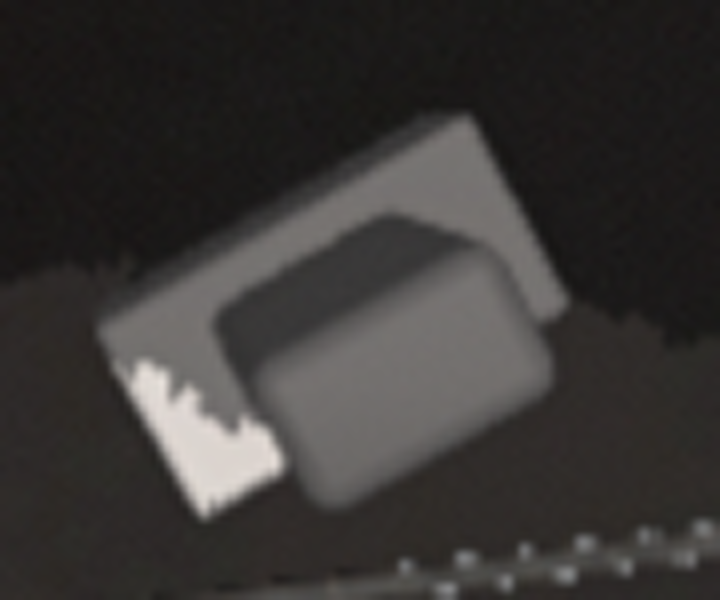

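```bash
python3 - <<'E'
from h import *
d=np.load('w8.npz');cw={k:d[k] for k in('K','dist_coeffs','camera_from_world')}
f=np.array([(97,328),(205,520),(568,300),(470,115)])/8+[310,85]
P=np.array([onz(p,.034,cw) for p in f]);print(P,P.mean(0))
for i in range(4): print(np.linalg.norm(P[i]-P[(i+1)%4]),np.degrees(np.arctan2(*(P[(i+1)%4]-P[i])[[1,0]])))
print(onz(np.array([405,378])/8+[310,85],.110,cw))
ct=camera_params('top')
print('roller top',onz([363.4,171.5],.026,ct))
E
```

```text
[[0.43088678 0.33690654 0.034     ]
 [0.453218   0.32378279 0.034     ]
 [0.47681902 0.36715248 0.034     ]
 [0.45587075 0.3792531  0.034     ]] [0.45419864 0.35177373 0.034     ]
0.025902050129606707 -30.44215808538459
0.04937548272540282 61.44574974653738
0.024192035746870965 149.9874312614134
0.04916736902028621 -120.54011077829182
[0.45373602 0.35179493 0.11      ]
roller top [ 0.58155416 -0.11871502  0.026     ]
```

The push block is at (0.454, 0.352) with its wide axis at 60.5°; the fitted foot measures 25 × 49 mm, as it should. I grip the handle across its 26 mm sides.

```bash
python3 - <<'E'
from h import *
a=np.radians(150.5);X,Y=.4540,.3518
for p,aa in (([X,Y,.088],a),([.583,-.153,.2],np.radians(90.2)),([.583,-.153,.102],np.radians(90.2)),([.583,.014,.102],np.radians(90.2))): print(np.round(inverse_kinematics(p,q(aa)),2))
move_gripper(.05,60)
move_ptp([X,Y,.16],q(a));pause(.15);print(read_eef_pos())
im=read_camera('wrist');save('w9a.png',im,1.25)
movel([X,Y,.088],q(a),speed=.08);pause(.2);f0=read_ft_force();print(read_eef_pos(),f0)
move_gripper(0,60);e=read_eef_pos();print(read_finger_gap(),e,read_ft_force()-f0)
im=read_camera('wrist');save('w9.png',im,1.25)
print(read_time_s())
E
```

```text
[-0.08  0.59 -0.81  1.87  0.53  0.91 -0.08]
[ 0.77  0.44 -0.73  1.73  0.33  1.09 -0.06]
[ 0.7   0.55 -0.64  1.8   0.4   0.92 -0.12]
[ 0.35  0.5  -0.54  1.85  0.32  0.88 -0.34]
[0.45558359 0.35153191 0.16200167]
[0.45438979 0.35208736 0.08863859] [-0.01552252 -0.15891537 -0.5232595 ]
0.02525687651469186 [0.45432905 0.35212232 0.0884304 ] [ 1.21105934 -0.00285161  1.66099646]
17.025
```

View pics/w9.png

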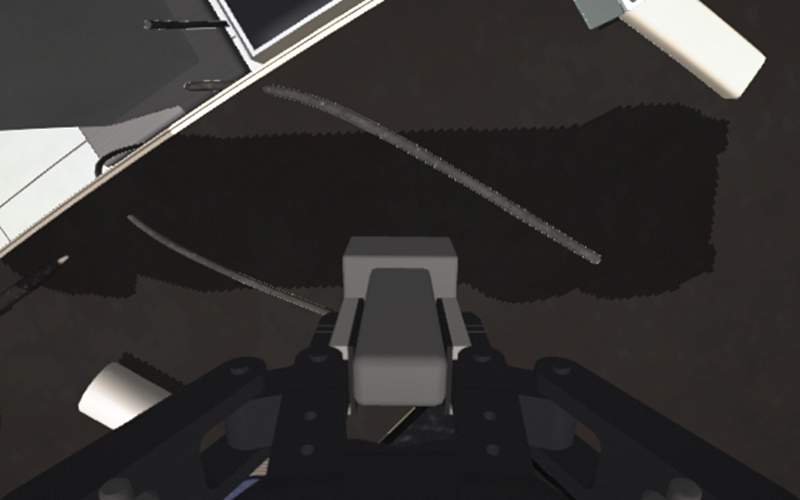

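The block is held squarely (gap 25 mm, foot centred at about pixel (400,265)). I carry it behind the roller.

```bash
python3 - <<'E'
from h import *
a=np.radians(150.5);b=np.radians(90.2)
movel([.454,.352,.20],q(a),speed=.15);print(read_finger_gap())
movel([.583,-.153,.20],q(b),speed=.22);print(read_eef_pos(),read_finger_gap(),read_time_s())
movel([.583,-.155,.14],q(b),speed=.1);pause(.2);print(read_eef_pos(),read_finger_gap())
im=read_camera('wrist');cp=camera_params('wrist');np.savez('w10.npz',im=im,**{k:np.array(v) for k,v in cp.items()});save('w10.png',im,1.25);print(read_time_s())
it=read_camera('top');save('t10.png',it,5,(270,125,400,220))
E
```

```text
0.02540065956685168
[ 0.58298363 -0.151587    0.20005568] 0.025343572759257128 20.4417
[ 0.58377484 -0.15507783  0.1410174 ] 0.02512423452411529
21.4417
```

View pics/w10.png

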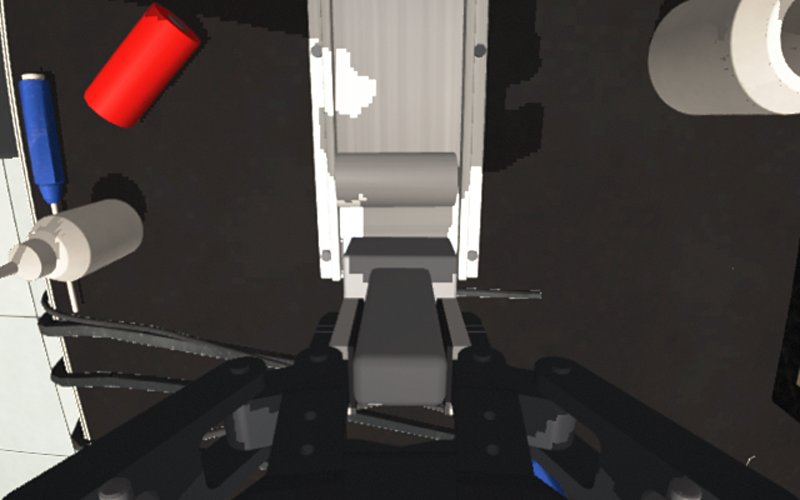

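The block is in line behind the roller, with both rollers' surroundings clear. I lower it and push slowly.

```bash
python3 - <<'E'
from h import *
b=np.radians(90.2)
movel([.583,-.155,.1025],q(b),speed=.06);pause(.25);e=read_eef_pos();print(e,read_ft_force(),read_finger_gap())
dz=.1029-e[2]; zc=.1025+np.clip(dz,-.002,.002)
movel([.583,-.151,zc],q(b),speed=.015);pause(.1);print(read_eef_pos(),read_ft_force())
im=read_camera('wrist');save('w11.png',im,1.25)
np.save('zc.npy',zc);print(zc,read_time_s())
E
```

```text
[ 0.58326815 -0.15509917  0.10290043] [-0.68926473  0.20352606 -2.10028489] 0.025357901322864557
[ 0.58300147 -0.1510022   0.10249842] [ 0.30134716  0.37790687 -1.7113638 ]
0.10249956773818826 23.0833
```

View pics/w11.png

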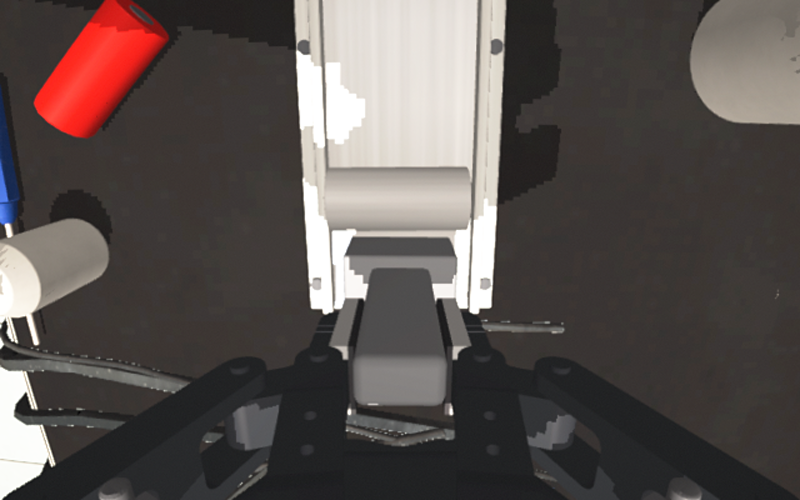

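```bash
python3 - <<'E'
from h import *
b=np.radians(90.2)
t=read_time_s();movel([.583,.0100,.1030],q(b),speed=.03);print(read_time_s()-t,read_eef_pos(),read_ft_force(),read_finger_gap())
im=read_camera('wrist');save('w12.png',im,1.25)
it=read_camera('top');save('t12.png',it,5,(260,130,400,220));print(read_time_s())
E
```

```text
5.5167 [0.58301407 0.00992373 0.10300131] [ 0.66586457  0.43804015 -1.86057843] 0.025238206753831406
28.7
```

View pics/w12.png

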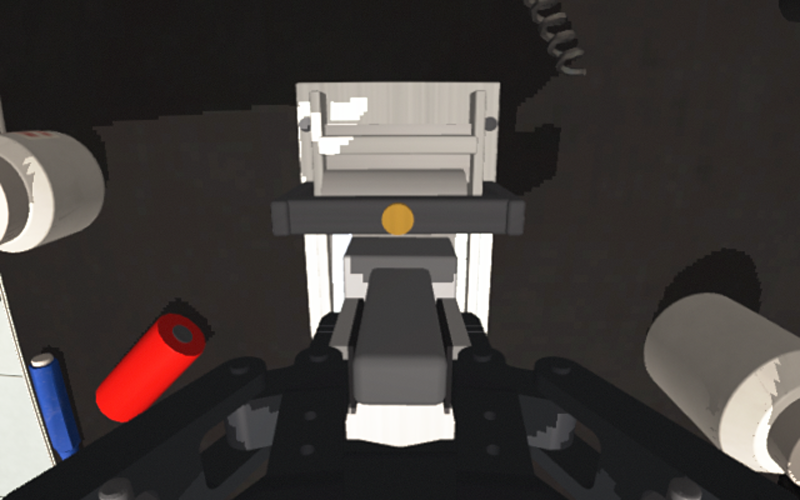

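View pics/t12.png

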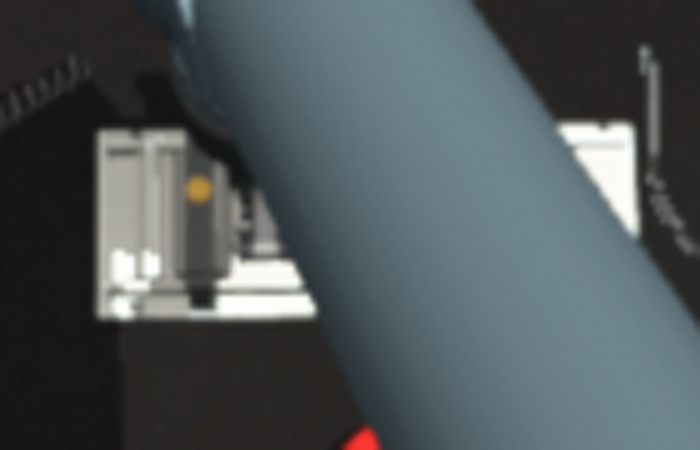

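```bash
python3 - <<'E'
from trk import *
from fit import cyl
im=read_camera('wrist');cw=camera_params('wrist');print(read_time_s())
v=(.5828,-.0375,np.radians(90.2));c0,r0,c1,r1=220,100,420,200;s=4
o=cv2.resize(im[r0:r1,c0:c1],None,fx=s,fy=s,interpolation=cv2.INTER_CUBIC);raw=o.copy()
for x,z,c in((.08,.025,(0,0,255)),(.073,.027,(0,200,0))):
    C=model(*v,[[x,0,z]])[0]
    h=cv2.convexHull(((proj(cyl(C[0],C[1],.0035,z=z),cw)-[c0,r0]+.5)*s).astype(np.float32)).astype(np.int32);cv2.polylines(o,[h],True,c)
for P in ([[.102,-.035,.032],[.102,.035,.032]],[[.073,-.045,.062],[.073,.045,.062]],[[.087,-.045,.062],[.087,.045,.062]],):
    p=(proj(model(*v,P),cw)-[c0,r0]+.5)*s;cv2.polylines(o,[p.astype(np.int32)],False,(255,0,255))
save('ov12.png',cv2.resize(np.vstack([o,raw]),None,fx=.74,fy=.74))
E
```

```text
28.75
```

View pics/ov12.png

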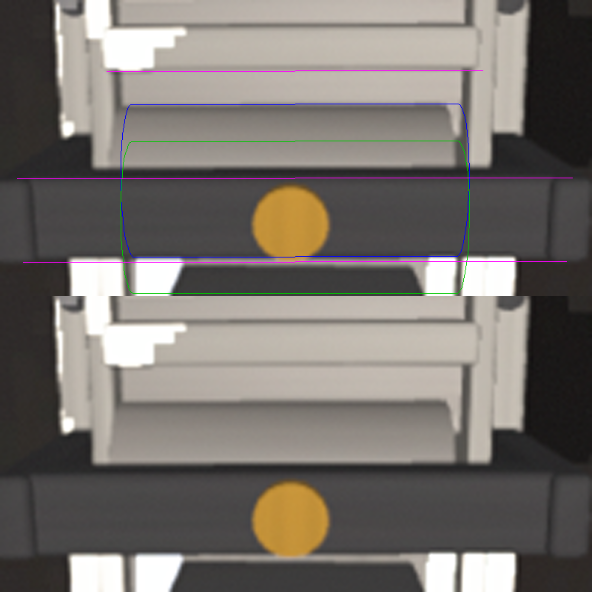

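The roller sits exactly at the modelled nest position (overlay within about 1 mm) and is square. I back off and return the block to its old spot.

```bash
python3 - <<'E'
from h import *
a=np.radians(150.5);b=np.radians(90.2)
movel([.583,-.025,.1035],q(b),speed=.06)
movel([.583,-.025,.21],q(b),speed=.15)
movel([.454,.352,.21],q(a),speed=.22)
movel([.454,.352,.10],q(a),speed=.1);pause(.2);f0=read_ft_force();print(read_eef_pos(),read_finger_gap())
for z in (.092,.090,.089,.0882,.0875,.0868):
    movel([.454,.352,z],q(a),speed=.03);pause(.1);f=read_ft_force();print(z,read_eef_pos().round(4),(f-f0).round(2))
    if f[2]-f0[2]>1.5: break
im=read_camera('wrist');save('w13.png',im,1.25);print(read_time_s())
E
```

```text
[0.45443817 0.35227194 0.10070743] 0.02541539087495817
0.092 [0.4539 0.3521 0.0919] [-0.4  -0.15 -0.08]
0.09 [0.454 0.352 0.09 ] [-0.77  0.69 -0.31]
0.089 [0.454 0.352 0.089] [-2.19  1.65  1.04]
0.0882 [0.4542 0.3522 0.0884] [-0.3   0.54  0.96]
0.0875 [0.4543 0.3523 0.0884] [-2.59 -0.31  7.85]
35.7167
```

View pics/w13.png

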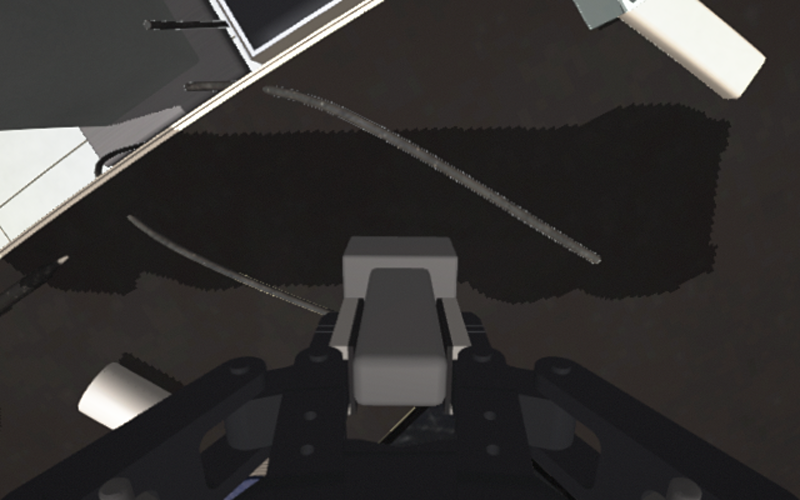

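Contact with the counter comes at the same height (0.0884) as at pick-up. I release and retreat.

```bash
python3 - <<'E'
from h import *
a=np.radians(150.5)
movel([.454,.352,.0883],q(a),speed=.03)
move_gripper(.05,40);pause(.2)
movel([.454,.352,.20],q(a),speed=.12)
move_ptp([.42,.28,.24],q(np.radians(120)));pause(.4)
im=read_camera('wrist');save('w14.png',im,1.25)
it=read_camera('top');save('t14.png',it,1.25);save('t14c.png',it,5,(265,140,395,240));sc=read_camera('scene');save('s14.png',sc,3,(140,140,400,320));print(read_time_s())
E
```

```text
38.6083
```

View pics/s14.png

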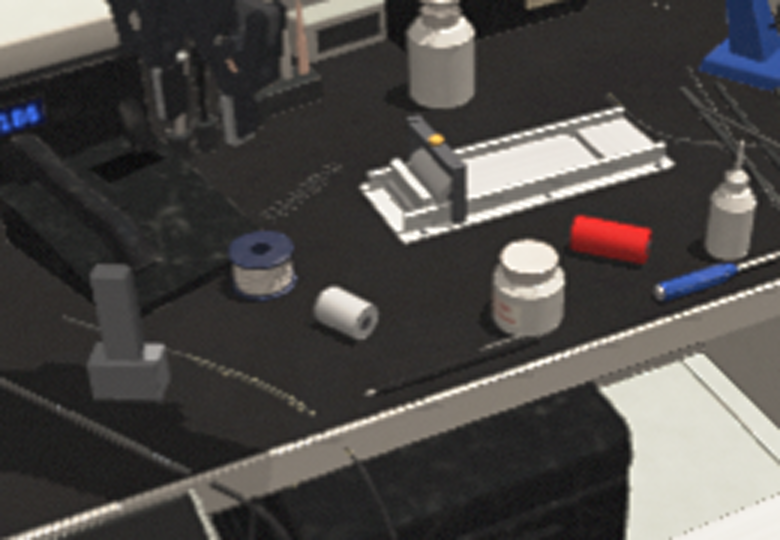

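View pics/t14.png

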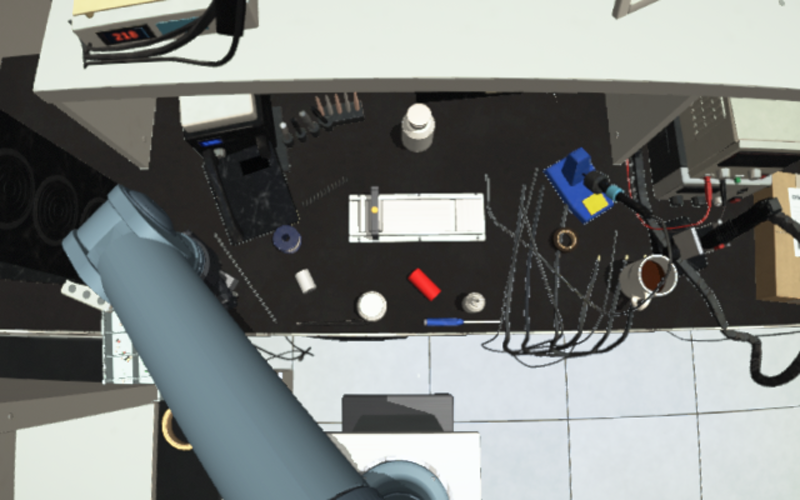

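View pics/t14c.png

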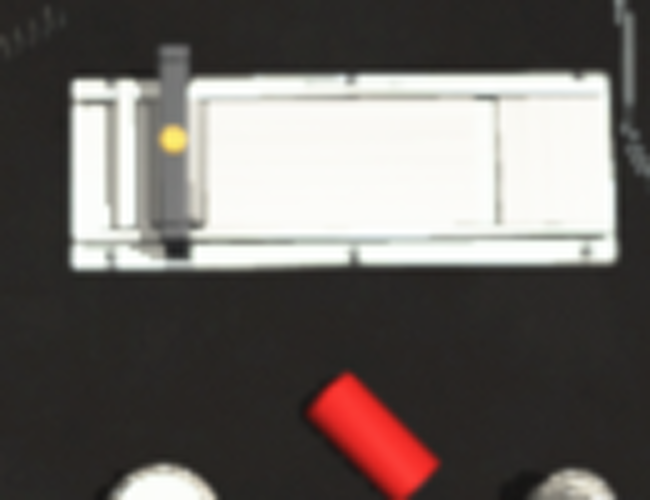

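View pics/w14.png

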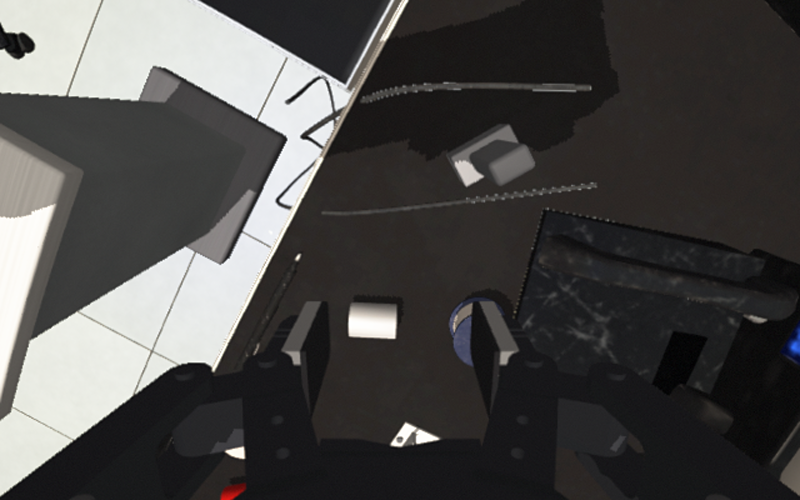

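The scene view shows the block upright at (130,335) in the crop and the roller under the bridge. The other objects are unmoved. I hand in.

```bash
python3 - <<'E'
from h import *
print(read_time_s(),abs(read_joint_vel()).max());sign_off()
E
```

```text
38.6083 0.004233659994262087
the job is handed in; nothing more can be done
```

The job is done and handed in at 38.6 s of the 72 s allowed. I laid the longer steel roller in the loading groove and let go of it. Then I rolled it along the track with the held push block at about 0.03 m/s mean speed until it dropped into the nest under the bridge. The push block is back upright at its original spot, released.

**Last checks:**
- **Roller:** the wrist-camera overlay put it within about 1 mm of the nest along the track and square. It lies about 3 mm to one side, against a side wall; the limit is 6 mm.
- **Push block:** it met the counter at the same height as at pick-up (0.0884 m), and the scene picture shows it upright.
- **Other objects:** the short roller, bottle, jar, spool, tape and red look-alike look unmoved in the top view.

**Disagreements:** baseplate corners put the track origin about 5 mm off from the groove, nest and bridge, so I used those instead. The roller's measured place in the gripper also differed by about 2 mm between two estimates. I corrected for it by comparing roller and groove in one picture before lowering.

**Not measured:** roller speed and the block-to-roller distance during the push were not measured. I only looked before and after it.

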